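Hold in the over-temperature reset of a board preheater

TASK

The board preheater's over-temperature cut-out has tripped: take the slim push rod out of the tool rack, put its tip through the steel bush in the preheater's deck and press the recessed reset button all the way in, gently, without forcing it. Keep it held in with the rod in the gripper: the job finishes while you are still holding the button down. Leave everything else as it is.

Things in the scene. Friction and masses are not known exactly. Their poses are not given: they have to be found in the camera images.
- preheater: fixed bench preheater for circuit boards: black steel case 240 (its x) x 300 (its y) x 70 mm high, an ivory hot plate (cold) over its rear part with two aluminium board rests (tops 86.5 mm high), and along its -x side a 70 mm wide deck strip, 70 mm high, with display, two small knobs (tops 87 mm high) and the steel reset bush near its -y end. Origin under its centre
- reset_mouth (a point): centre of the mouth of the steel reset bush, 72 mm above the table; the point's axes are those of the preheater. The bush is a ring 28 mm across standing 2 mm above the deck, with a countersink 18 mm wide at the mouth narrowing over 3.5 mm to a straight vertical bore of 11 mm, in which the button sits. At 85 mm towards -x and 105 mm towards -y from the preheater's origin
- button_top (a point): centre of the top of the white reset button (9.6 mm across) in the bush: 12 mm below the mouth when released, 18 mm below it when fully in; it moves straight down
- reset_button (a joint): travel of the reset button in m: 0 released, 0.006 fully in against its stop. Its spring needs 3 N to start moving and 9 N at full travel; it springs back when let go. More than 35 N on it breaks it
- tool_rack: fixed grey sheet-metal rack, foot 200 (its x) x 90 mm, top plate 60 mm wide and 80 mm above the table, with four 10 mm holes in a row along its x, 48 mm apart (at x = -72, -24, 24, 72 mm), each with a tool hanging in it by the shoulder of its handle; take a tool with the fingers closing across the row and lift it straight up by at least 80 mm. Origin under its centre
- push_rod: the push rod, the slimmest tool in the rack (in any of its four holes): a stiff ivory round shank 6 mm thick and 72 mm long with a rounded end, a black collar 18 mm across and 4 mm thick, and above it a straight black round handle 13 mm thick and 81 mm long; 157 mm long in all, 30 to 56 g. It stands vertical, handle up, its tip 8 mm above the table. Origin at its tip, z along it towards the handle
- rod_tip (a point): lower end of the push rod's shank (same point as its origin)
- rod_handle (a point): point on the axis of the push rod's handle, 122 mm above its tip, at which to grip it
- screwdriver_large: flat-blade screwdriver standing in the tool rack, fluted handle 29 mm thick, its top 84 mm above the rack's top plate; origin at the lower end of the shank; leave alone
- screwdriver_small: flat-blade screwdriver standing in the tool rack, fluted handle 23 mm thick, top 66 mm above the rack's top plate; origin at the lower end of the shank; leave alone
- ball_driver: driver standing in the tool rack with a wooden ball of 34 mm as its handle, top 61 mm above the rack's top plate; origin at the lower end of the shank; leave alone
- circuit_board: loose circuit board 90 x 125 mm, 14 mm tall with its parts, lying across the two aluminium rests over the hot plate; origin under its centre; leave alone
- thermometer: handheld thermometer lying face up, 78 x 165 x 32 mm; origin under its centre; leave alone
- third_hand: soldering third hand: dark iron foot 85 x 60 mm, steel post and cross bar with two clips, 115 mm tall; origin under its centre; leave alone
- solder_reel: reel of solder standing on its flange, 60 mm across, 42 mm tall; origin under its centre; leave alone
- flux_jar: small jar with a black lid, 42 mm across, 42 mm tall; origin under its centre; leave alone
Mind the look-alikes: they are no part of the job. What is shaped like the push_rod but orange, red or yellow is not meant.

How it is judged:
On the way, in this order (a step that is already met when the one before it is completed fails the run):
1. the push rod is held in the gripper with its tip lifted clear above the rack (contact force between the fingers and push_rod above 1 N and z of rod_tip in the frame of tool_rack above 0.082 m), for 0.1 s.
2. the rod's tip is down through the mouth of the reset bush (contact force between the fingers and push_rod above 1 N and z of rod_tip in the frame of reset_mouth below -0.006 m and horizontal distance between rod_tip and reset_mouth below 0.006 m), for 0.1 s.
At the end, for the whole second after the job is handed in: the reset button is in by more than 5 of its 6 mm, pushed (more than 4 N) by the push rod, whose tip is in the bush (over 6 mm below its mouth, within 6 mm of its axis) and which the gripper still holds, leaning less than 0.3 rad; all this lasts through the last second (all of step 2 and value of joint reset_button above 0.005 m and contact force between push_rod and reset_button above 4 N and angle between push_rod's own z axis and vertical below 0.3 rad); the arm keeps its last pose, push and grip.
It fails at once if the reset button is forced (more than 35 N) (contact force between push_rod and reset_button above 35 N).
It fails at once if another tool in the rack is pulled out or shifted by more than 30 mm (distance of any of screwdriver_large, screwdriver_small, ball_driver from where it was at the start of the episode above 0.03 m).
It fails at once if the circuit board is shifted by more than 30 mm (distance of circuit_board from where it was at the start of the episode above 0.03 m).
It fails at once if the thermometer, third hand, solder reel or flux jar is shifted by more than 30 mm (distance of any of thermometer, third_hand, solder_reel, flux_jar from where it was at the start of the episode above 0.03 m).
It also fails if it takes over 48 s, if anything falls off the work surface, if the arm or the gripper's body presses on something with over 40 N, if the wrist force passes 120 N, or if a joint passes its speed limit or range.

ROBOT

A 6-joint arm with a two-finger parallel gripper is mounted at the origin on the work surface. World frame = base frame: x ahead of the robot, y to its left, z up, the work surface at z = 0. Lengths are in m, angles in rad, forces in N, time in s.
With the tool pointing down it reaches from about 0.375 to 0.9 m from the base axis. Payload 3.1 kg.
Tool frame: the origin (TCP) lies at the very end of the fingers, on their centre line; the grasp point (between the pads) lies 19 mm behind it (ctrl.hold_point_z is the distance from the TCP to the grasp point, in m); y points along the fingers, z is the direction in which the jaws open and shut, and the axes are right-handed (so a half turn about y gives the same grasp; the last joint's range is limited). The gripper opens to 85 mm and grips with 20 to 120 N. Pads are 22 mm wide; open, the fingers measure 114 mm over their backs; the gripper's body (76 mm by 85 mm) begins 54 mm behind the grasp point. The pads swing forward as they close: fully open they stand 13 mm farther back than shut.
Start: joints at [-1.292, 0.527, 1.433, -0, 1.181, -0.178], TCP at [0.276, -0.561, 0.231] pointing down, gripper open.
Joint ranges: [-3.08, 3.08], [-0.75, 2.2], [0.22, 2.44], [-1.43, 4.57], [0, 2.65], [-2.85, 2.85]. Speed limits (rad/s): [2.79, 2.79, 3.14, 3.14, 3.14, 3.14].

INTERFACE

Orientations are given as a unit quaternion [x, y, z, w].
In Python, from bench import ctrl gives the robot as it stands.
- The arm moves only by the tool servo_tool, never from a script. Its argument "targets" is a list of rows, each an object with "turn": the turn, a rotation vector about the world's x, y, z in degrees, a list of three; "dp": the shift along the world's x, y, z in cm, a list of three; "grip": the closure, from 0 (fully open) to 1 (shut). In form: [{"turn": [wx, wy, wz], "dp": [x, y, z], "grip": grip}, ...]. A call has 1 to 12 rows; each row is the pose to reach, as a shift and turn from the pose commanded when the call began; what a row does not reach only later rows make up. A row lasts 1/10 s, in which the tool goes at most 50 mm and 8.59 degrees, less where a joint would pass 70% of its speed; a pose out of reach is approached as far as the arm can. A call with a gripper value outside its range is refused whole. The fingers move at their own pace and stop on an object; "newtons" is the grip in N (left out, the last holds). Time passes only in rows, so rows that repeat a pose let the fingers close. It gives the time, the measured TCP pose, the force and the opening at its end, in the units of the state.
- ctrl.get_state(): the state, without advancing time (a new reading comes with each control period).
- ctrl.read_camera(name): name is "side" or "top"; returns the picture (480x640x3 uint8, red, green, blue); there is no depth.
- ctrl.get_calibration(name): a dict with "intrinsics" (3x3 intrinsics, pixels), "T" (4x4, takes a point from camera to world coordinates). Camera axes: x right, y down, z forward; pixel columns grow to the right and rows downward; lengths in m; the calibration is good to about 2 mm. A picture is of the moment at which its call begins. get_calibration takes no time and is no camera call.
- ctrl.finish_job(): hands the job in, once; it reports no verdict.
The state is a dict: "time": time; "joint_positions": joint angles; "joint_velocities": joint speeds; "tau": joint torques, N m; "tcp_pos": TCP position; "tcp_rot": TCP orientation; "contact_force": force on the tool from outside, world axes, zero at the start; "moment": the same for the moment, N m; "width": opening from 0.0 (shut) to 1.0 (fully open).
Only numpy, scipy, OpenCV 4.12 (cv2) and the standard library are available. Lean on these libraries where they do the work, as an engineer would, in place of code of your own. Each camera call takes 0.05 s, during which the arm holds its last target.

## Working session

There is one attempt and no reset: what is moved stays moved. The work goes in short steps, Python scripts to look and compute and a tool call to move; the robot and the scene stay as the last step left them, time stands still between calls to the robot, and variables do not carry over. Pictures are saved under pics/ and viewed, and the job is handed in when it is done.

Besides the shell and the picture viewer there is one more tool, called by a JSON object that holds its "api" and its "payload", one argument or row to a line. servo_tool: Moves the arm, as the interface text tells. Its arguments: {"type":"object","properties":{"targets":{"type":"array"},"newtons":{"type":"number"}},"required":["targets"]}

```bash
mkdir -p pics
python3 - <<'E'
from bench import ctrl
import cv2
for n in("side","top"):
    im=ctrl.read_camera(n); cv2.imwrite(f"pics/{n}0.png",im[:,:,::-1])
    c=ctrl.get_calibration(n); print(n,c["intrinsics"],c["T"])
print(ctrl.get_state(),ctrl.hold_point_z)
E
```

```text
side [[520.10139999   0.         329.75374317]
 [  0.         520.10139999 242.67111536]
 [  0.           0.           1.        ]] [[-8.45119384e-01 -3.33399688e-01  4.17873037e-01  8.18691778e-02]
 [-5.34577152e-01  5.26045521e-01 -6.61440382e-01  7.67211348e-01]
 [ 7.03777388e-04 -7.82381466e-01 -6.22799122e-01  8.01772046e-01]
 [ 0.00000000e+00  0.00000000e+00  0.00000000e+00  1.00000000e+00]]
top [[587.66229768   0.         325.26532871]
 [  0.         587.66229768 236.49740755]
 [  0.           0.           1.        ]] [[-0.05977902 -0.97456748  0.21597384  0.27101253]
 [-0.99818687  0.05988575 -0.00605594  0.02391507]
 [-0.00703183 -0.21594427 -0.97638037  1.38624225]
 [ 0.          0.          0.          1.        ]]
{'time': 0.1, 'joint_positions': array([-1.29151743e+00,  5.28408989e-01,  1.43377826e+00, -8.19077403e-06,
        1.18139880e+00, -1.78483870e-01]), 'joint_velocities': array([-0.00031309, -0.00078629, -0.00331622,  0.00029504,  0.00125864,
        0.00068979]), 'tau': array([ 2.33994851e-04, -4.43304133e+01, -1.78586751e+01, -1.81058290e-04,
        3.90091198e-03,  8.86899045e-06]), 'tcp_pos': array([ 0.2760663 , -0.56000429,  0.23040818]), 'tcp_rot': array([-0.16047337,  0.68936916, -0.68796167,  0.16039702]), 'contact_force': array([-0.11322662, -0.29504902, -0.56248002]), 'moment': array([-0.04930775, -0.00299355, -0.0460972 ]), 'width': 1.002073738871772} 0.0187
```

View pics/side0.png

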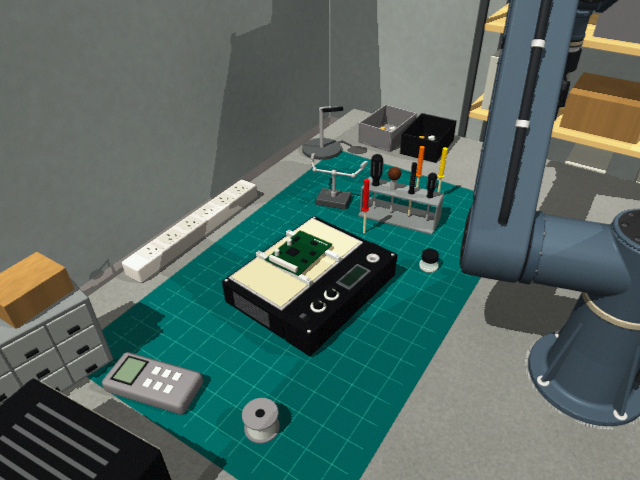

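View pics/top0.png

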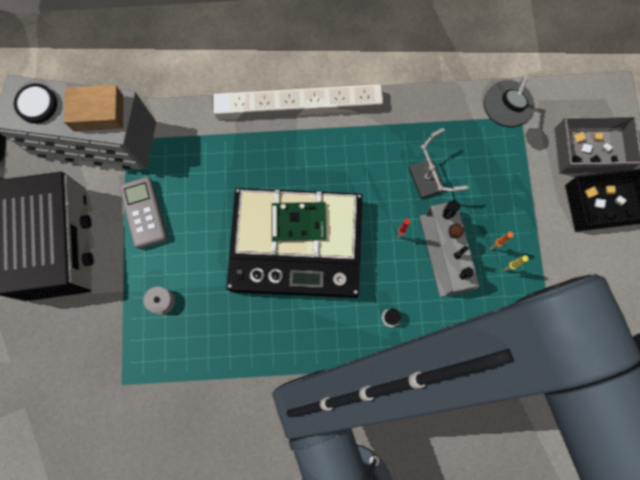

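Run:
```python
import cv2,numpy as np
a=cv2.imread("pics/side0.png")[130:245,340:460]; b=cv2.imread("pics/top0.png")[185:305,390:540]
a=cv2.resize(a,(480,460),interpolation=cv2.INTER_CUBIC)
cv2.imwrite("pics/ca.png",a)
cv2.imwrite("pics/cb.png",cv2.resize(b,(750,600),interpolation=cv2.INTER_CUBIC))
c=cv2.imread("pics/side0.png")[230:360,220:400];cv2.imwrite("pics/cc.png",cv2.resize(c,(720,520),interpolation=cv2.INTER_CUBIC))
c=cv2.imread("pics/top0.png")[180:305,220:370];cv2.imwrite("pics/cd.png",cv2.resize(c,(720,600),interpolation=cv2.INTER_CUBIC))
```

```text
(no output)
```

View pics/ca.png

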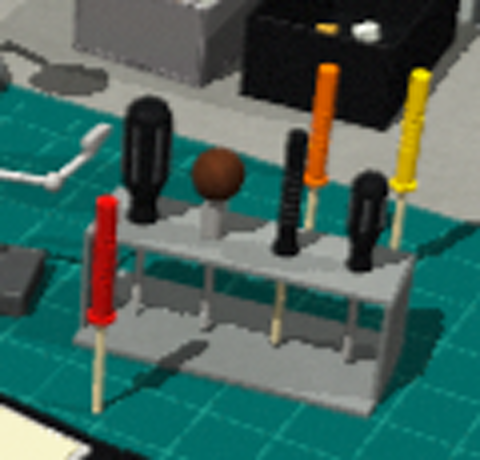

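View pics/cb.png

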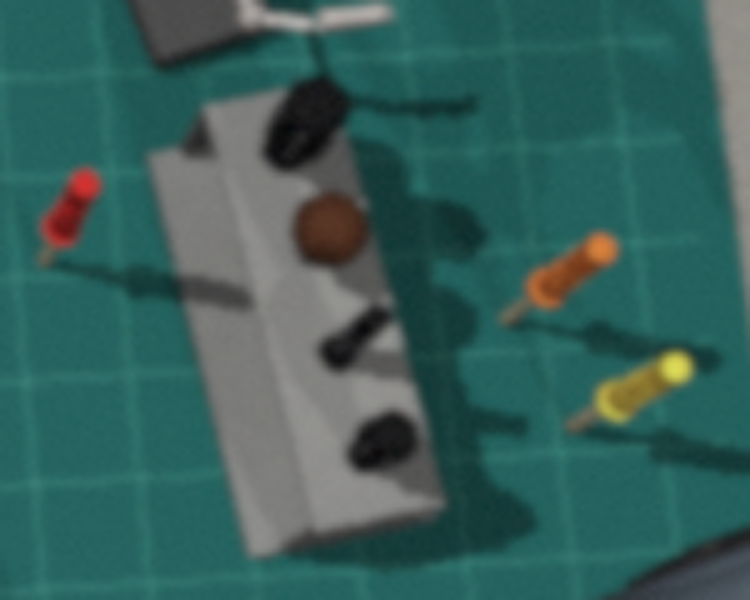

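View pics/cc.png

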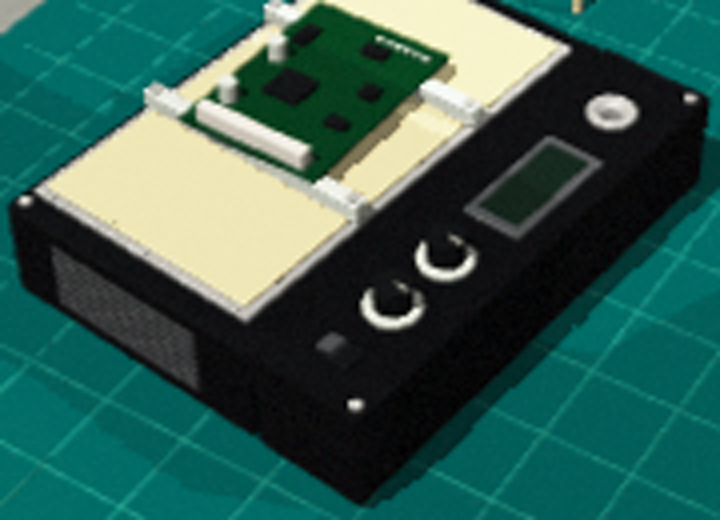

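View pics/cd.png

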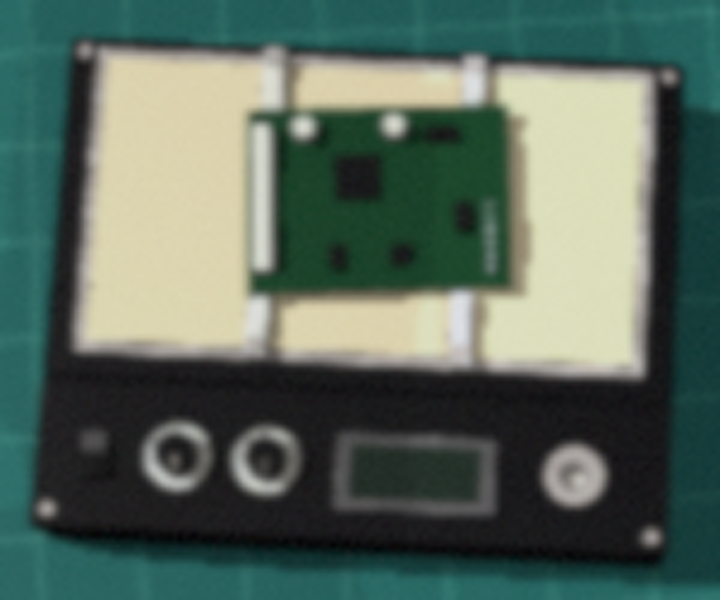

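```bash
cat > h.py <<'E'
import numpy as np, cv2
from bench import ctrl
C={n:ctrl.get_calibration(n) for n in("side","top")}
def ray(n,p):
    K=C[n]["intrinsics"];T=np.array(C[n]["T"]);d=T[:3,:3]@np.linalg.solve(K,[p[0],p[1],1]);return T[:3,3],d/np.linalg.norm(d)
def plane(n,p,z):
    o,d=ray(n,p);return o+d*(z-o[2])/d[2]
def tri(ps,pt):
    A=np.zeros((3,3));b=np.zeros(3);R=[ray("side",ps),ray("top",pt)]
    for o,d in R:
        M=np.eye(3)-np.outer(d,d);A+=M;b+=M@o
    X=np.linalg.solve(A,b);return X,[np.linalg.norm((np.eye(3)-np.outer(d,d))@(X-o))*1e3 for o,d in R]
def proj(n,X):
    T=np.linalg.inv(C[n]["T"]);q=C[n]["intrinsics"]@(T[:3,:3]@np.asarray(X)+T[:3,3]);return q[:2]/q[2]
E
python3 - <<'E'
from h import *
np.set_printoptions(precision=4,suppress=True)
S=cv2.imread("pics/side0.png");T=cv2.imread("pics/top0.png")
def blob(im,box,f):
    x0,y0,x1,y1=box;m=f(im[y0:y1,x0:x1].astype(int)).astype(np.uint8)
    n,l,s,c=cv2.connectedComponentsWithStats(m)
    i=1+np.argmax(s[1:,4]);k,_=cv2.findContours((l==i).astype(np.uint8),0,1)
    k=max(k,key=cv2.contourArea);e=cv2.fitEllipse(k)
    return np.array(e[0])+[x0,y0],e[1],s[i],(l==i),(x0,y0)
br=lambda a:a.min(2)>95
for n,im,box in(("side",S,(362,248,385,268)),("top",T,(328,266,352,292))):
    r=blob(im,box,br);print(n,"bush",r[0],r[1],r[2],plane(n,r[0],.072))
bs=blob(S,(362,248,385,268),br)[0];bt=blob(T,(328,266,352,292),br)[0]
print("tri",tri(bs,bt))
dk=lambda a:a.max(2)<75
for n,im,box in(("side",S,(403,158,419,196)),("top",T,(450,243,472,262))):
    x0,y0,x1,y1=box
    r=blob(im,box,dk);print(n,r[2])
    for row in im[y0:y1,x0:x1].max(2): print(' '.join(f"{v:3d}" for v in row))
a,b=[plane("top",(431.4,206.6),.08),plane("top",(451,294),.08)];print("rack edge",a,b,np.degrees(np.arctan2(*(b-a)[1::-1])))
# preheater screws top corners
for p in((84,48),(668,76),(45,508),(650,537)):
    q=(p[0]/4.8+220,p[1]/4.8+180);print("screw",plane("top",q,.07))
E
```

```text
side bush [372.3594 257.4098] (7.778635501861572, 12.035259246826172) [ 4  5 13  9 87] [ 0.4657 -0.0139  0.072 ]
top bush [339.1544 278.6827] (11.9247407913208, 12.30240249633789) [  5   7  13  13 132] [ 0.4626 -0.0097  0.072 ]
tri (array([ 0.4626, -0.0093,  0.0765]), [np.float64(0.7272014120036256), np.float64(0.7272014120036612)])
side [  5   4   9  32 168]
147 147 148 147 150 147 147 148 144 143 141 135 136 139 114 172
165 163 166 152 147 148 146 148 147 146 145 145 147 147 143 186
172 169 169 167 166 166 165 163 164 152 147 149 148 146 148 189
171 167 169 166 168 167 166 166 167 165 164 165 169 167 162 207
171 167 165 166 166 167 165 166 167 124  81  71  82 130 162 175
171 169 168 169 168 167 166 169 142  73  26  27  29  49 171 201
168 171 170 169 171 170 171 173 141  62  22  22  23  20 157 200
170 170 168 169 171 168 169 172 120  48  18  19  17  15 175 197
170 170 169 168 167 169 169 168  96  30  13  16  13  37 187 207
174 170 170 170 171 170 172 167  94  22  18  16  17  38 178 218
168 169 169 172 169 171 172 169  93  26  15  15  12  52 180 210
131 149 164 166 168 167 169 169  8
[... 2895 characters left out ...]
  21  26  42  62  79  86  88  90  90  90  90  90  86  76
131 132 129 115  91  56  31  23  24  36  55  74  85  88  86  88  87  88  88  86  85  78
131 132 131 125 109  84  59  49  51  65  80  88  90  91  90  88  88  88  89  88  85  77
131 131 132 130 124 112  96  87  87 100 110 111 108 108 103  96  91  92  90  91  87  80
129 130 131 131 130 128 123 118 118 123 129 131 134 131 125 113 109 107 106 107 101  87
131 132 131 131 132 131 130 130 130 131 136 142 144 143 140 136 133 132 131 130 123 106
rack edge [ 0.6153 -0.232   0.08  ] [ 0.412  -0.2556  0.08  ] -173.37815719030172
screw [0.6859 0.2139 0.07  ]
screw [ 0.6541 -0.0688  0.07  ]
screw [0.4617 0.2384 0.07  ]
screw [ 0.4308 -0.0442  0.07  ]
```

Run:
```python
from h import *
from scipy.spatial.transform import Rotation as R
np.set_printoptions(precision=4,suppress=True)
for nm,z,s,t in(("top",.165,(414.,163.5),(465.2,248)),("collar",.082,(411.1,191.8),(456.9,255.5))):
    print(nm,plane("side",s,z),plane("top",t,z),tri(s,t))
st=ctrl.get_state();print(R.from_quat(st["tcp_rot"]).as_matrix())
z=R.from_quat(st["tcp_rot"]).as_matrix()[:,2];print("jaw yaw",np.degrees(np.arctan2(z[1],z[0])))
# decoys, crop coords of cb: top of handle, foot
for n,a,b in(("red",(87,183),(47,262)),("or",(605,248),(505,320)),("ye",(678,367),(570,430))):
    f=lambda p:(p[0]/5+390,p[1]/5+185)
    print(n,plane("top",f(a),.157),plane("top",f(b),0.0))
# rack edges at z=.08 other side
print(plane("top",(445/5+390,508/5+185),.08),plane("top",(345/5+390,120/5+185),.08))
```

```text
top [ 0.5013 -0.2799  0.165 ] [ 0.4981 -0.2777  0.165 ] (array([ 0.4989, -0.2768,  0.167 ]), [np.float64(1.1613793006465212), np.float64(1.1613793006463948)])
collar [ 0.5013 -0.2825  0.082 ] [ 0.4975 -0.2776  0.082 ] (array([ 0.4978, -0.2763,  0.0864]), [np.float64(1.0338111181517418), np.float64(1.0338111181518401)])
[[-0.897  -0.0006  0.4419]
 [-0.4419  0.0019 -0.897 ]
 [-0.0003 -1.     -0.002 ]]
jaw yaw -63.77192740509201
red [ 0.5649 -0.1621  0.157 ] [ 0.5644 -0.1631  0.    ]
or [ 0.5227 -0.3805  0.157 ] [ 0.5226 -0.3798  0.    ]
ye [ 0.4694 -0.4047  0.157 ] [ 0.4676 -0.4042  0.    ]
[ 0.4247 -0.3196  0.08  ] [ 0.6057 -0.2946  0.08  ]
```

{"api": "servo_tool", "payload": {
  "targets": [
    {"turn": [0, 0, -3], "dp": [2.5, 3.2, 0], "grip": 0},
    {"turn": [0, 0, -6], "dp": [5.2, 6.6, 0], "grip": 0},
    {"turn": [0, 0, -9], "dp": [8, 10.1, 0], "grip": 0},
    {"turn": [0, 0, -12], "dp": [10.8, 13.6, 0], "grip": 0},
    {"turn": [0, 0, -15], "dp": [13.6, 17.1, 0], "grip": 0},
    {"turn": [0, 0, -18], "dp": [16.4, 20.6, 0], "grip": 0},
    {"turn": [0, 0, -19.6], "dp": [19.2, 24.2, 0], "grip": 0},
    {"turn": [0, 0, -19.6], "dp": [21.2, 26.7, 0], "grip": 0},
    {"turn": [0, 0, -19.6], "dp": [22.3, 28.1, 0], "grip": 0},
    {"turn": [0, 0, -19.6], "dp": [22.3, 28.1, 0], "grip": 0},
    {"turn": [0, 0, -19.6], "dp": [22.3, 28.1, 0], "grip": 0}
  ]
}}

```text
time: 1.2
tcp_pos: [0.499, -0.2795, 0.231]
tcp_rot: [-0.042, 0.706, -0.706, 0.041]
contact_force: [0.3, -0.4, -1.0]
width: 0.998
```

Run:
```python
from h import *
s=ctrl.get_state();print(s["time"],s["tcp_pos"],proj("side",s["tcp_pos"]),proj("top",s["tcp_pos"]))
S=ctrl.read_camera("side")[:,:,::-1];T=ctrl.read_camera("top")[:,:,::-1]
cv2.imwrite("pics/s1.png",cv2.resize(S[60:260,320:520],(600,600),interpolation=cv2.INTER_CUBIC))
cv2.imwrite("pics/t1.png",cv2.resize(T[150:330,380:560],(600,600),interpolation=cv2.INTER_CUBIC))
```

```text
1.2 [ 0.4990075  -0.27953202  0.23097853] [417.68783714 139.20474468] [473.49042167 241.03497373]
```

View pics/s1.png

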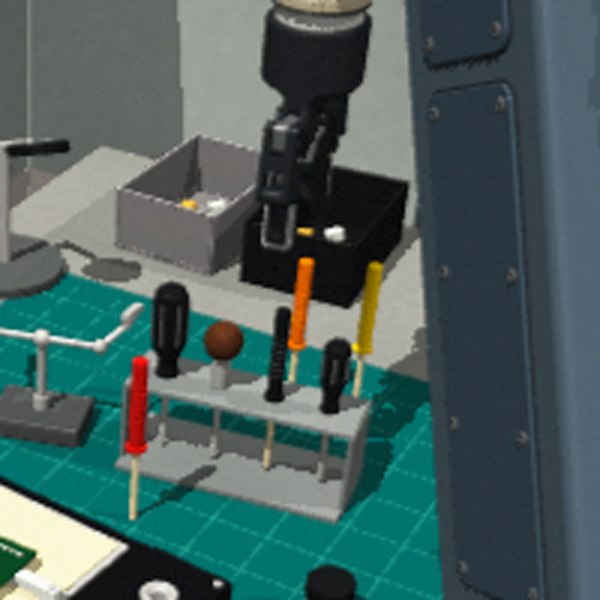

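View pics/t1.png

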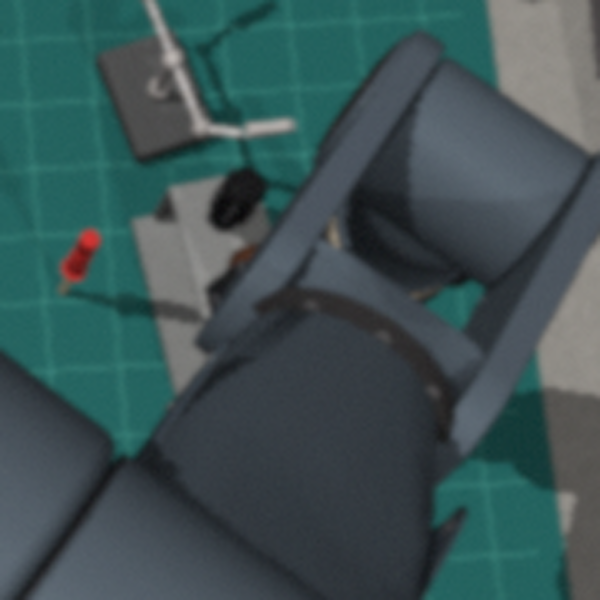

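{"api": "servo_tool", "payload": {
  "targets": [
    {"turn": [0, 0, 0], "dp": [0, 0, -3], "grip": 0},
    {"turn": [0, 0, 0], "dp": [0, 0, -6], "grip": 0},
    {"turn": [0, 0, 0], "dp": [0, 0, -9], "grip": 0},
    {"turn": [0, 0, 0], "dp": [0, 0, -11], "grip": 0},
    {"turn": [0, 0, 0], "dp": [0, 0, -12], "grip": 0},
    {"turn": [0, 0, 0], "dp": [0, 0, -12], "grip": 0}
  ],
  "newtons": 60
}}

```text
time: 1.9
tcp_pos: [0.498, -0.28, 0.11]
tcp_rot: [-0.041, 0.707, -0.705, 0.04]
contact_force: [-0.2, 0.3, 0.1]
width: 1.0
```

Run:
```python
from h import *
S=ctrl.read_camera("side")[:,:,::-1]
cv2.imwrite("pics/s2.png",cv2.resize(S[110:240,350:480],(600,600),interpolation=cv2.INTER_CUBIC))
```

```text
(no output)
```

View pics/s2.png

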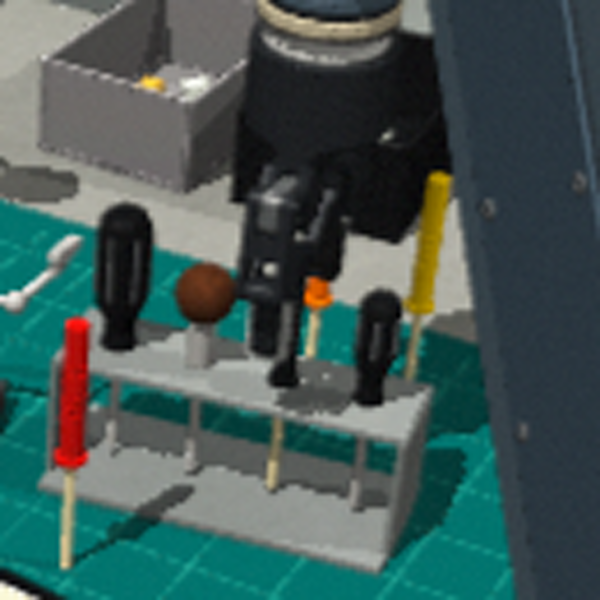

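{"api": "servo_tool", "payload": {
  "targets": [
    {"turn": [0, 0, 0], "dp": [0, 0, 0], "grip": 0.5},
    {"turn": [0, 0, 0], "dp": [0, 0, 0], "grip": 1},
    {"turn": [0, 0, 0], "dp": [0, 0, 0], "grip": 1},
    {"turn": [0, 0, 0], "dp": [0, 0, 0], "grip": 1},
    {"turn": [0, 0, 0], "dp": [0, 0, 0], "grip": 1},
    {"turn": [0, 0, 0], "dp": [0, 0, 0], "grip": 1},
    {"turn": [0, 0, 0], "dp": [0, 0, 0], "grip": 1},
    {"turn": [0, 0, 0], "dp": [0, 0, 0], "grip": 1}
  ],
  "newtons": 60
}}

```text
time: 2.75
tcp_pos: [0.4994, -0.2796, 0.1116]
tcp_rot: [0.041, -0.706, 0.706, -0.041]
contact_force: [-0.3, 0.1, 2.0]
width: 0.139
```

{"api": "servo_tool", "payload": {
  "targets": [
    {"turn": [0, 0, 0], "dp": [0, 0, 1.5], "grip": 1},
    {"turn": [0, 0, 0], "dp": [0, 0, 4], "grip": 1},
    {"turn": [0, 0, 0], "dp": [0, 0, 7], "grip": 1},
    {"turn": [0, 0, 0], "dp": [0, 0, 10], "grip": 1},
    {"turn": [0, 0, 0], "dp": [0, 0, 12], "grip": 1},
    {"turn": [0, 0, 0], "dp": [0, 0, 13], "grip": 1},
    {"turn": [0, 0, 0], "dp": [0, 0, 13], "grip": 1},
    {"turn": [0, 0, 0], "dp": [0, 0, 13], "grip": 1}
  ]
}}

```text
time: 3.55
tcp_pos: [0.4987, -0.2791, 0.2403]
tcp_rot: [-0.041, 0.706, -0.705, 0.04]
contact_force: [-0.2, 0.2, -0.8]
width: 0.132
```

Run:
```python
from h import *
s=ctrl.get_state();p=s["tcp_pos"];print(p,s["width"],proj("side",[p[0],p[1],p[2]-.103]))
S=ctrl.read_camera("side")[:,:,::-1]
cv2.imwrite("pics/s3f.png",S)
cv2.imwrite("pics/s3.png",cv2.resize(S[60:210,350:500],(600,600),interpolation=cv2.INTER_CUBIC))
```

```text
[ 0.498657   -0.27913633  0.2402695 ] 0.13247923920108703 [413.71446355 173.8088559 ]
```

View pics/s3.png

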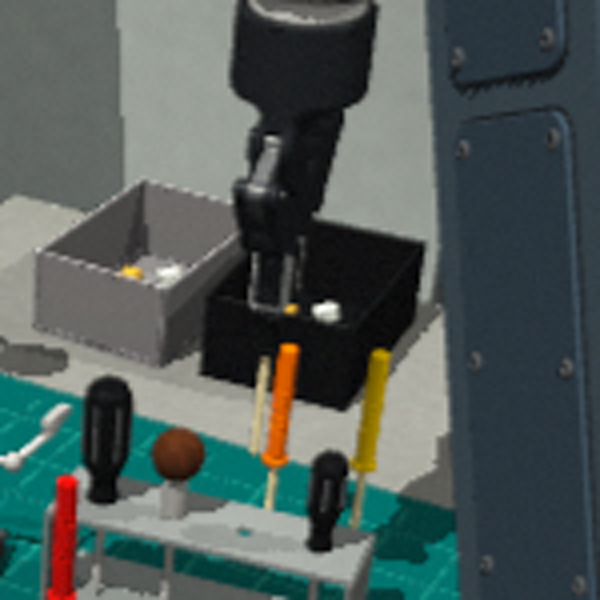

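{"api": "servo_tool", "payload": {
  "targets": [
    {"turn": [0, 0, 0], "dp": [-0.3, 2, 0], "grip": 1},
    {"turn": [0, 0, 0], "dp": [-0.8, 6, 0], "grip": 1},
    {"turn": [0, 0, 0], "dp": [-1.3, 10, 0], "grip": 1},
    {"turn": [0, 0, 0], "dp": [-1.8, 14, 0], "grip": 1},
    {"turn": [0, 0, 0], "dp": [-2.4, 18, 0], "grip": 1},
    {"turn": [0, 0, 0], "dp": [-2.9, 22, 0], "grip": 1},
    {"turn": [0, 0, 0], "dp": [-3.4, 25, 0], "grip": 1},
    {"turn": [0, 0, 0], "dp": [-3.5, 26.5, 0], "grip": 1},
    {"turn": [0, 0, 0], "dp": [-3.5, 26.8, -1], "grip": 1},
    {"turn": [0, 0, 0], "dp": [-3.5, 26.8, -3], "grip": 1},
    {"turn": [0, 0, 0], "dp": [-3.5, 26.8, -3], "grip": 1},
    {"turn": [0, 0, 0], "dp": [-3.5, 26.8, -3], "grip": 1}
  ]
}}

```text
time: 4.8
tcp_pos: [0.4636, -0.0118, 0.2105]
tcp_rot: [-0.042, 0.706, -0.706, 0.04]
contact_force: [1.0, -0.6, 0.1]
width: 0.132
```

Run:
```python
from h import *
s=ctrl.get_state();p=s["tcp_pos"];print(p,s["width"],proj("side",[p[0],p[1],p[2]-.103]),plane("side",(414.2,173.3),.137))
S=ctrl.read_camera("side")[:,:,::-1];T=ctrl.read_camera("top")[:,:,::-1]
cv2.imwrite("pics/s4f.png",S);cv2.imwrite("pics/t4f.png",T)
cv2.imwrite("pics/s4.png",cv2.resize(S[200:275,335:410],(600,600),interpolation=cv2.INTER_CUBIC))
```

```text
[ 0.46359009 -0.01176387  0.21045295] 0.13170346103687183 [373.59775987 245.57435135] [ 0.49884882 -0.282408    0.137     ]
```

View pics/s4.png

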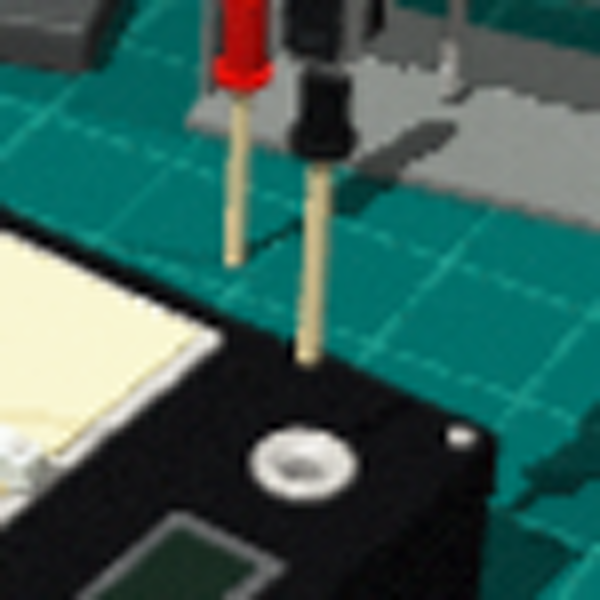

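View pics/t4f.png

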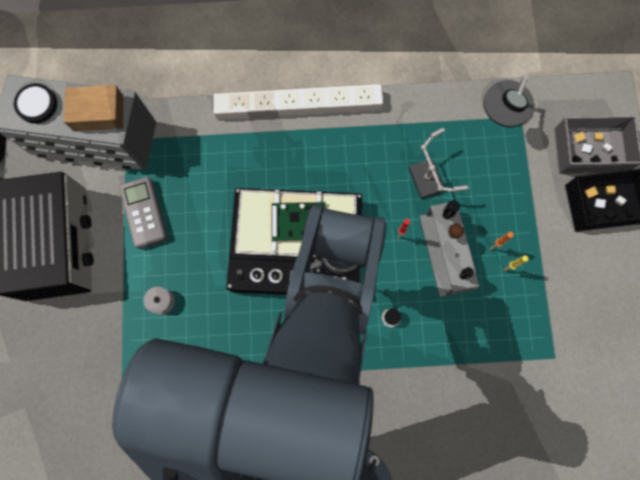

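Run:
```python
from h import *
t=plane("side",(373.07,244.7),.1075);b=plane("side",(372.45,257.3),.072);print(t,b,b-t)
```

```text
[ 0.46593925 -0.01372663  0.1075    ] [ 0.46570742 -0.01437957  0.072     ] [-0.00023183 -0.00065294 -0.0355    ]
```

{"api": "servo_tool", "payload": {
  "targets": [
    {"turn": [0, 0, 0], "dp": [0, 0, -1], "grip": 1},
    {"turn": [0, 0, 0], "dp": [0, 0, -2], "grip": 1},
    {"turn": [0, 0, 0], "dp": [0, 0, -2.8], "grip": 1},
    {"turn": [0, 0, 0], "dp": [0, 0, -2.8], "grip": 1}
  ]
}}

```text
time: 5.3
tcp_pos: [0.4632, -0.0114, 0.1819]
tcp_rot: [-0.042, 0.706, -0.706, 0.04]
contact_force: [-0.2, -0.2, -0.7]
width: 0.133
```

Run:
```python
from h import *
s=ctrl.get_state();p=s["tcp_pos"];print(p,s["contact_force"],proj("side",[p[0],p[1],p[2]-.103]))
S=ctrl.read_camera("side")[:,:,::-1]
cv2.imwrite("pics/s5.png",cv2.resize(S[220:270,350:400],(600,600),interpolation=cv2.INTER_CUBIC))
```

```text
[ 0.46318542 -0.0114103   0.18190485] [-0.16012978 -0.22444342 -0.72611602] [372.98173979 256.00798281]
```

View pics/s5.png

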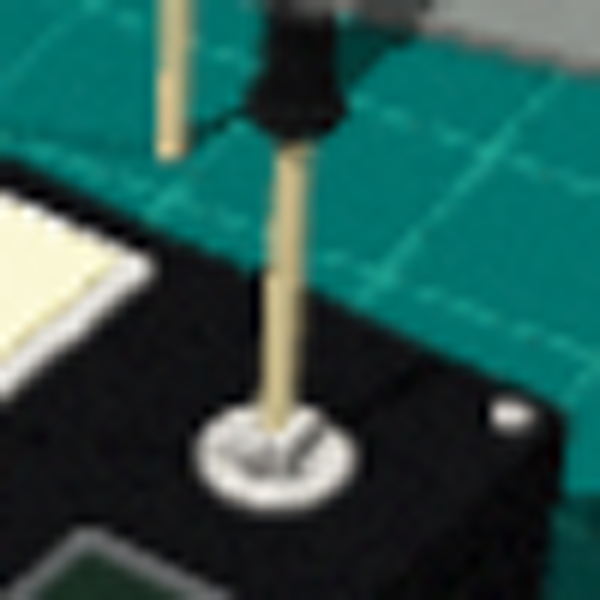

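{"api": "servo_tool", "payload": {
  "targets": [
    {"turn": [0, 0, 0], "dp": [0, 0, -0.5], "grip": 1},
    {"turn": [0, 0, 0], "dp": [0, 0, -0.9], "grip": 1},
    {"turn": [0, 0, 0], "dp": [0, 0, -1.3], "grip": 1},
    {"turn": [0, 0, 0], "dp": [0, 0, -1.6], "grip": 1},
    {"turn": [0, 0, 0], "dp": [0, 0, -1.6], "grip": 1},
    {"turn": [0, 0, 0], "dp": [0, 0, -1.6], "grip": 1}
  ]
}}

```text
time: 5.95
tcp_pos: [0.4643, -0.0116, 0.1673]
tcp_rot: [-0.041, 0.706, -0.706, 0.041]
contact_force: [-0.4, 0.6, -0.0]
width: 0.134
```

{"api": "servo_tool", "payload": {
  "targets": [
    {"turn": [0, 0, 0], "dp": [0, 0, -0.1], "grip": 1},
    {"turn": [0, 0, 0], "dp": [0, 0, -0.2], "grip": 1},
    {"turn": [0, 0, 0], "dp": [0, 0, -0.3], "grip": 1},
    {"turn": [0, 0, 0], "dp": [0, 0, -0.4], "grip": 1},
    {"turn": [0, 0, 0], "dp": [0, 0, -0.5], "grip": 1},
    {"turn": [0, 0, 0], "dp": [0, 0, -0.5], "grip": 1},
    {"turn": [0, 0, 0], "dp": [0, 0, -0.5], "grip": 1}
  ]
}}

```text
time: 6.65
tcp_pos: [0.4644, -0.0116, 0.1625]
tcp_rot: [0.041, -0.706, 0.706, -0.041]
contact_force: [0.1, 0.7, 3.8]
width: 0.135
```

Run:
```python
from h import *
for i in range(3):
    ctrl.read_camera("side");s=ctrl.get_state();print(s["tcp_pos"],s["contact_force"])
```

```text
[ 0.46442058 -0.01164513  0.16254367] [0.01450429 0.15292253 3.74148072]
[ 0.46440569 -0.01162508  0.1625174 ] [-0.50327905  0.00676281  3.35300867]
[ 0.46441417 -0.01164959  0.16248468] [ 0.07844485 -0.26121507  3.08500214]
```

{"api": "servo_tool", "payload": {
  "targets": [
    {"turn": [0, 0, 0], "dp": [0, 0, -0.1], "grip": 1},
    {"turn": [0, 0, 0], "dp": [0, 0, -0.2], "grip": 1},
    {"turn": [0, 0, 0], "dp": [0, 0, -0.3], "grip": 1},
    {"turn": [0, 0, 0], "dp": [0, 0, -0.4], "grip": 1},
    {"turn": [0, 0, 0], "dp": [0, 0, -0.4], "grip": 1},
    {"turn": [0, 0, 0], "dp": [0, 0, -0.4], "grip": 1}
  ]
}}

```text
time: 7.4
tcp_pos: [0.4645, -0.0117, 0.1586]
tcp_rot: [0.041, -0.706, 0.706, -0.041]
contact_force: [-0.2, 0.7, 7.7]
width: 0.134
```

{"api": "servo_tool", "payload": {
  "targets": [
    {"turn": [0, 0, 0], "dp": [0, 0, -0.05], "grip": 1},
    {"turn": [0, 0, 0], "dp": [0, 0, -0.1], "grip": 1},
    {"turn": [0, 0, 0], "dp": [0, 0, -0.12], "grip": 1},
    {"turn": [0, 0, 0], "dp": [0, 0, -0.12], "grip": 1},
    {"turn": [0, 0, 0], "dp": [0, 0, -0.12], "grip": 1}
  ]
}}

```text
time: 7.9
tcp_pos: [0.4646, -0.0117, 0.1576]
tcp_rot: [0.041, -0.706, 0.706, -0.041]
contact_force: [-1.3, 0.3, 6.6]
width: 0.134
```

{"api": "servo_tool", "payload": {
  "targets": [
    {"turn": [0, 0, 0], "dp": [0, 0, -0.05], "grip": 1},
    {"turn": [0, 0, 0], "dp": [0, 0, -0.05], "grip": 1},
    {"turn": [0, 0, 0], "dp": [0, 0, -0.05], "grip": 1}
  ]
}}

```text
time: 8.2
tcp_pos: [0.4646, -0.0117, 0.1571]
tcp_rot: [0.041, -0.706, 0.706, -0.041]
contact_force: [-1.3, 0.6, 8.2]
width: 0.136
```

Run:
```python
from h import *
for i in range(4):
    S=ctrl.read_camera("side");s=ctrl.get_state();print(s["tcp_pos"],s["contact_force"])
S=S[:,:,::-1]
cv2.imwrite("pics/s6.png",cv2.resize(S[200:280,335:415],(600,600),interpolation=cv2.INTER_CUBIC))
```

```text
[ 0.46462252 -0.01167864  0.15713808] [-0.25702387  0.63883975  8.67315482]
[ 0.46461526 -0.01167652  0.15711936] [0.14208809 0.35501983 7.89927677]
[ 0.46460068 -0.01167252  0.15713388] [-0.72051699 -0.31380337  8.12606938]
[ 0.46459798 -0.01167084  0.15711945] [-0.229339    0.91240684  8.29749503]
```

View pics/s6.png

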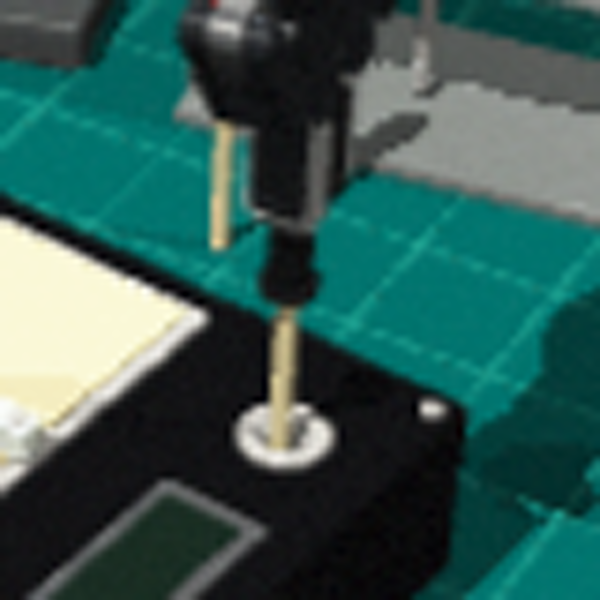

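The picture shows the rod upright in the bush (crop 285,440), and the force is about 8.2 N, so roughly 5.2 mm in. I'll advance in half-millimetre steps until I feel the stop.

{"api": "servo_tool", "payload": {
  "targets": [
    {"turn": [0, 0, 0], "dp": [0, 0, -0.05], "grip": 1},
    {"turn": [0, 0, 0], "dp": [0, 0, -0.05], "grip": 1},
    {"turn": [0, 0, 0], "dp": [0, 0, -0.05], "grip": 1}
  ]
}}

```text
time: 8.7
tcp_pos: [0.4646, -0.0117, 0.1567]
tcp_rot: [0.041, -0.706, 0.706, -0.041]
contact_force: [-1.3, 0.1, 8.8]
width: 0.133
```

{"api": "servo_tool", "payload": {
  "targets": [
    {"turn": [0, 0, 0], "dp": [0, 0, -0.05], "grip": 1},
    {"turn": [0, 0, 0], "dp": [0, 0, -0.05], "grip": 1},
    {"turn": [0, 0, 0], "dp": [0, 0, -0.05], "grip": 1}
  ]
}}

```text
time: 9.0
tcp_pos: [0.4648, -0.0117, 0.1565]
tcp_rot: [0.04, -0.706, 0.706, -0.041]
contact_force: [-1.3, 0.5, 11.6]
width: 0.133
```

{"api": "servo_tool", "payload": {
  "targets": [
    {"turn": [0, 0, 0], "dp": [0, 0, -0.03], "grip": 1},
    {"turn": [0, 0, 0], "dp": [0, 0, -0.03], "grip": 1},
    {"turn": [0, 0, 0], "dp": [0, 0, -0.03], "grip": 1},
    {"turn": [0, 0, 0], "dp": [0, 0, -0.03], "grip": 1}
  ]
}}

```text
time: 9.4
tcp_pos: [0.4649, -0.0117, 0.1565]
tcp_rot: [0.04, -0.706, 0.706, -0.042]
contact_force: [-1.1, -0.3, 12.9]
width: 0.136
```

Run:
```python
from h import *
for i in range(6):
    S=ctrl.read_camera("side");s=ctrl.get_state();print(s["tcp_pos"],s["contact_force"])
```

```text
[ 0.46487662 -0.01174051  0.15645306] [-1.89516924  0.57802024 13.47880657]
[ 0.46486262 -0.01171531  0.15645029] [-1.54797213  0.79379107 12.05741476]
[ 0.46486498 -0.01172002  0.15646634] [-1.6820014   0.3227931  13.60187771]
[ 0.46485834 -0.01171687  0.1564519 ] [-1.60575881 -0.53804233 13.53652234]
[ 0.4648777  -0.01172163  0.15646505] [-1.91468888  1.24454486 13.16057614]
[ 0.46485732 -0.01171853  0.15645296] [-2.3965486   0.07603157 13.73693738]
```

Run:
```python
from bench import ctrl
print(ctrl.finish_job());s=ctrl.get_state();print(s["time"],s["tcp_pos"],s["contact_force"],s["width"])
```

```text
the job is handed in; nothing more can be done
None
the job is handed in; nothing more can be done
```

I took the black push rod from the third hole of the rack, lifted it clear, put its tip through the reset bush and pressed the button to its stop. I handed the job in at about 9.7 s with the rod still gripped and pressing.

- **Button:** over about 5.5 mm the force rose roughly as the spring should, from about 3 N to 9 N. It then climbed to a steady 13 N with the tool hardly moving further, which means the stop. The highest force I read was 13.7 N, against the 35 N limit.
- **Rod in the bush:** the side view, taken about 0.7 mm before the stop, showed the rod upright in the bush. The gripper opening stayed steady throughout, so there was no sign of the rod slipping.
- **Disagreement:** the two cameras differed by 3–5 mm in absolute position. I aimed between them, then compared the tip with the bush in the side view; they agreed to about 1 mm. The arm hid the bush from the top camera, so that view could not confirm it.
- **Not checked:** I took no final measurement of the other objects. No contact with them showed in the forces or pictures. After hand-in the robot gave no more readings, so the last second is unconfirmed.

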